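# Line up the acid-test tiles for comparison

## Task

The three glazed tiles with a dull round acid mark lie askew in the white tray. Keeping them flat on the tray, nudge them into one straight row with the unmarked reference tile, so that every tile is square and tight against the tray's far side and they lie edge to edge without gaps, starting from the reference tile, in any order. Leave the reference tile in its corner, and do not disturb the glass cylinder in the other corner or anything else on the bench.

Things in the scene. Friction and masses are not known exactly. Their poses are not given: they have to be found in the camera images.
- tray: White laboratory tray with low upright sides and a blue edge, fixed to the bench. Inside it measures 280 mm along its x and 530 mm along its y; floor 3 mm thick; sides 5 mm thick, their top 16 mm above the bench. Origin: under its centre, at bench height. Its +x points roughly away from the robot: the inner face of the far side is the plane x = +140 mm in its frame, those of the two ends are y = +265 and y = -265 mm.
- tile_a: Glazed ceramic test tile, 70 x 70 x 10 mm, about 110 g, flat on the tray floor: blue-green glaze on a beige body, with a dull pale round mark 35 mm across in the middle of its top. Origin: centre of its underside; z up, x and y along its edges. It slides easily when pushed at an edge.
- tile_b: Glazed ceramic test tile, 70 x 70 x 10 mm, about 110 g, flat on the tray floor: blue-green glaze on a beige body, with a dull pale round mark 35 mm across in the middle of its top. Origin: centre of its underside; z up, x and y along its edges. It slides easily when pushed at an edge.
- tile_c: Glazed ceramic test tile, 70 x 70 x 10 mm, about 110 g, flat on the tray floor: blue-green glaze on a beige body, with a dull pale round mark 35 mm across in the middle of its top. Origin: centre of its underside; z up, x and y along its edges. It slides easily when pushed at an edge.
- reference: The untreated reference tile: same tile, size, mass and colour as the others but with no mark on it, loose. It already lies square in one of the two far corners of the tray (left or right, it varies), about 1.5 mm off both sides. Origin: centre of its underside; axes along its edges, x the same way as the tray's x.
- cylinder: Clear glass test cylinder, a short open tube 40 mm across and 40 mm tall, standing loose in the other far corner of the tray, its centre 36.5 mm from both sides. Origin: centre of its foot.
- acid_bottle: Amber bottle with red cap, 72 mm across, 165 mm tall, on the bench to the right of the tray. Origin: centre of its foot.
- wash_bottle: White wash bottle with a blue cap and bent spout, 68 mm across, about 200 mm tall, on the bench to the right of the tray. Origin: centre of its foot.
- dish: Glass bowl, 100 mm across, 45 mm tall, on the bench to the left of the tray. Origin: centre of its foot.
- putty_jar: White jar with a blue lid, 66 mm across, 55 mm tall, on the bench to the left of the tray. Origin: centre of its foot.
- spatula: Small steel laboratory spatula with a blue grip, 150 mm long, 18 mm wide, 6 mm thick, lying on the bench to the left of the tray. Origin: in the middle of its length, at its underside.

How it is judged:
By the outcome, as a careful person would: the job done as asked, in the order asked, and still so for the second after the job is handed in, with the robot touching nothing.
It also fails if it takes over 54 s, if anything falls off the work surface, if the arm or the gripper's body presses on something with over 40 N, if the wrist force passes 120 N, or if a joint passes its speed limit or range.

## Robot

A 7-joint arm with a two-finger parallel gripper is mounted at the origin on the work surface. World frame = base frame: x ahead of the robot, y to its left, z up, the work surface at z = 0. Lengths are in m, angles in rad, forces in N, time in s.
With the tool pointing down it reaches from about 0.4 to 0.875 m from the base axis. Payload 4.4 kg.
Tool frame: the origin (TCP) lies at the very end of the fingers, on their centre line; the grasp point (between the pads) lies 19 mm behind it; z points along the fingers, y is the direction in which the jaws open and shut (so a half turn about z gives the same grasp; the last joint's range is limited). The gripper opens to 85 mm and grips with 20 to 120 N. Pads are 22 mm wide; open, the fingers measure 114 mm over their backs; the gripper's body (76 mm by 85 mm) begins 54 mm behind the grasp point. The pads swing forward as they close: fully open they stand 13 mm farther back than shut.
Start: joints at [1.239, 0.628, 0.038, 1.517, -0.027, 0.996, -0.02], TCP at [0.171, -0.627, 0.231] pointing down, gripper open.
Joint ranges: [-3.06, 3.06], [-0.37, 2.12], [-1.25, 1.32], [0.18, 2.47], [-1.1, 4.24], [0.23, 1.98], [-2.94, 2.94]. Speed limits (rad/s): [2.57, 2.57, 3.14, 3.14, 3.14, 3.14, 3.14].

## Interface

Orientations are given as a 3x3 rotation matrix whose columns are the frame's x, y, z axes.
In Python, from rig import arm gives the robot as it stands. The module is installed in compiled form; this text tells all that it offers.
- The arm moves only by the tool drive_tool, never from a script. Its arguments are lists of equal length, an entry for each row: "translation": the shift along the world's x, y, z in m, a list of three; "twist": the turn, a rotation vector about the world's x, y, z in degrees, a list of three. A call has 1 to 10 rows; each row is the pose to reach, as a shift and turn from the pose commanded when the call began; what a row does not reach only later rows make up. A row lasts 1/10 s, in which the tool goes at most 50 mm and 8.59 degrees, less where a joint would pass 70% of its speed; a pose out of reach is approached as far as the arm can. A call with a gripper value outside its range is refused whole. "claw" is the finger opening in m, from 0 to 0.0854, set as the call begins (left out, the last holds). The fingers move at their own pace and stop on an object; "newtons" is the grip in N (left out, the last holds). Time passes only in rows, so rows that repeat a pose let the fingers close. It gives the time, the measured TCP pose, the force and the opening at its end, in the units of the state.
- arm.state(): the state, without advancing time (a new reading comes with each control period).
- arm.get_image(name): name is "scene" or "side" or "wrist"; returns the picture (420x560x3 uint8, blue, green, red); there is no depth.
- arm.camera_model(name): a dict with "camera_matrix" (3x3 intrinsics, pixels), "eye" and "orientation" of the camera in the world; the wrist camera has in their place "hand_eye" (4x4, takes a point from camera to tool coordinates, whose origin is the TCP and whose axes are the flange's). Camera axes: x right, y down, z forward; pixel columns grow to the right and rows downward; lengths in m; the calibration is good to about 2 mm. A picture is of the moment at which its call begins: read the wrist's pose just before it. camera_model takes no time and is no camera call.
- arm.job_done(): hands the job in, once; it reports no verdict.
The state is a dict: "time": time; "joint_pos": joint angles; "qvel": joint speeds; "joint_torque": joint torques, N m; "ee_pos": TCP position; "tcp_rot": TCP orientation; "contact_force": force on the tool from outside, world axes, zero at the start; "ft_torque": the same for the moment, N m; "gripper_width": opening from 0.0 (shut) to 1.0 (fully open).
Only numpy, scipy, OpenCV 4.12 (cv2) and the standard library are available. Lean on these libraries where they do the work, as an engineer would, in place of code of your own. Each camera call takes 0.05 s, during which the arm holds its last target.

## Working session

There is one attempt and no reset: what is moved stays moved. The work goes in short steps, Python scripts to look and compute and a tool call to move; the robot and the scene stay as the last step left them, time stands still between calls to the robot, and variables do not carry over. Pictures are saved under pics/ and viewed, and the job is handed in when it is done.

Besides the shell and the picture viewer there is one more tool, called after ">>>" as name(argument=value, ...) on one line, values as JSON. drive_tool: Moves the arm, as the interface text tells. Its arguments: {"type":"object","properties":{"translation":{"type":"array","items":{"type":"array","items":{"type":"number"}}},"twist":{"type":"array","items":{"type":"array","items":{"type":"number"}}},"claw":{"type":"number"},"newtons":{"type":"number"}},"required":["translation","twist"]}

```bash
mkdir -p pics; python3 - <<'E'
from rig import arm
import cv2
s=arm.state();print(s)
for n in("scene","side","wrist"):
    m=arm.camera_model(n);print(n,m)
for n in("scene","side"):
    cv2.imwrite(f"pics/{n}0.png",arm.get_image(n))
E
ls
```

```text
{'time': 0.0, 'joint_pos': array([ 1.23922121,  0.62935048,  0.03843349,  1.51838193, -0.02699023,
        0.99631831, -0.0199989 ]), 'qvel': array([ 0.00080744, -0.0013459 ,  0.00043212, -0.00013357,  0.00066744,
       -0.00130716,  0.00081789]), 'joint_torque': array([ 3.16565083e-04, -5.63387489e+01,  1.22654099e+00, -1.93441415e+01,
        1.11181301e-02,  1.03846935e-02,  3.24771395e-05]), 'ee_pos': array([ 0.17058834, -0.62655183,  0.23038168]), 'tcp_rot': array([[ 9.64885793e-01,  2.62669215e-01, -5.38085743e-04],
       [ 2.62669765e-01, -9.64883993e-01,  1.86414746e-03],
       [-2.95361689e-05, -1.94002826e-03, -9.99998118e-01]]), 'contact_force': array([-0.17922198,  1.22178846, -0.3180567 ]), 'ft_torque': array([-0.02319687,  0.00652042,  0.01429861]), 'gripper_width': 1.0002525447728725}
scene {'camera_matrix': array([[429.2477651 ,   0.        , 277.89220808],
       [  0.        , 429.2477651 , 210.43366614],
       [  0.        ,   0.        ,   1.        ]]), 'eye': array([1.104011  , 0.58222639, 0.97756536]), 'orientation': array([[-0.65569976,  0.56837832, -0.496
[... 337 characters left out ...]
, 'orientation': array([[-0.83955747, -0.29282536,  0.45759869],
       [-0.54326766,  0.44962032, -0.70901468],
       [ 0.00187182, -0.84385714, -0.53656465]])}
wrist {'camera_matrix': array([[319.21747726,   0.        , 280.72556994],
       [  0.        , 319.21747726, 208.6026846 ],
       [  0.        ,   0.        ,   1.        ]]), 'hand_eye': array([[ 1.08617715e-03, -9.49835709e-01, -3.12747417e-01,
         8.04655758e-02],
       [ 9.99998807e-01,  1.37517140e-03, -7.03478384e-04,
         1.56170932e-03],
       [ 1.09827019e-03, -3.12746279e-01,  9.49836069e-01,
        -1.43111510e-01],
       [ 0.00000000e+00,  0.00000000e+00,  0.00000000e+00,
         1.00000000e+00]])}
pics
```

View pics/scene0.png

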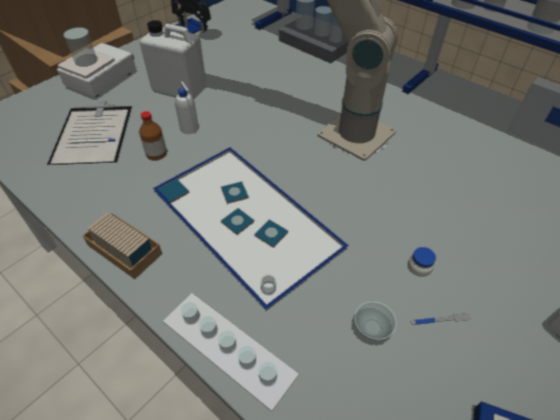

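View pics/side0.png

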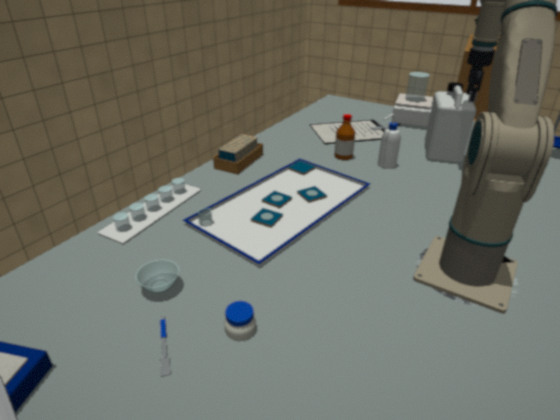

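```bash
cat > h.py <<'E'
import numpy as np,cv2
from rig import arm
def cam(n,s=None):
    m=arm.camera_model(n);K=m["camera_matrix"]
    if n=="wrist":
        s=s or arm.state();H=m["hand_eye"];R=s["tcp_rot"]@H[:3,:3];e=s["ee_pos"]+s["tcp_rot"]@H[:3,3]
    else:R=m["orientation"];e=m["eye"]
    return K,R,e
def pix(c,u,z):
    K,R,e=c;d=R@np.linalg.inv(K)@np.array([u[0],u[1],1.]);return e+d*(z-e[2])/d[2]
def proj(c,p):
    K,R,e=c;q=K@(R.T@(np.array(p)-e));return q[:2]/q[2]
def rect(img,c,z,x0,x1,y0,y1,r):
    # top view: col grows with -y , row grows with -x ; r m/px
    w,h=int((y1-y0)/r),int((x1-x0)/r)
    W=np.float32([[x1,y1],[x1,y0],[x0,y0],[x0,y1]])
    P=np.float32([proj(c,[*a,z]) for a in W])
    M=cv2.getPerspectiveTransform(P,np.float32([[0,0],[w,0],[w,h],[0,h]]))
    return cv2.warpPerspective(img,M,(w,h),flags=cv2.INTER_CUBIC)
E
python3 - <<'E'
from h import *
c=cam("scene")
im=cv2.imread("pics/scene0.png")
for n,u in dict(nr=(230,151),fr=(156,189),fl=(267,299),nl=(344,243)).items(): print(n,pix(c,u,.016))
for u in[(235,191),(237,221),(271,233)]:print(pix(c,u,.013))
cv2.imwrite("pics/sc0.png",cv2.resize(im[140:310,140:360],None,fx=3.6,fy=3.5,interpolation=cv2.INTER_CUBIC))
E
```

```text
nr [ 0.37778294 -0.25587958  0.016     ]
fr [ 0.65366776 -0.30210684  0.016     ]
fl [0.71209743 0.21174124 0.016     ]
nl [0.44082891 0.25623779 0.016     ]
[ 0.49687455 -0.11462523  0.013     ]
[ 0.57866413 -0.02546842  0.013     ]
[0.54657753 0.0783254  0.013     ]
```

View pics/sc0.png

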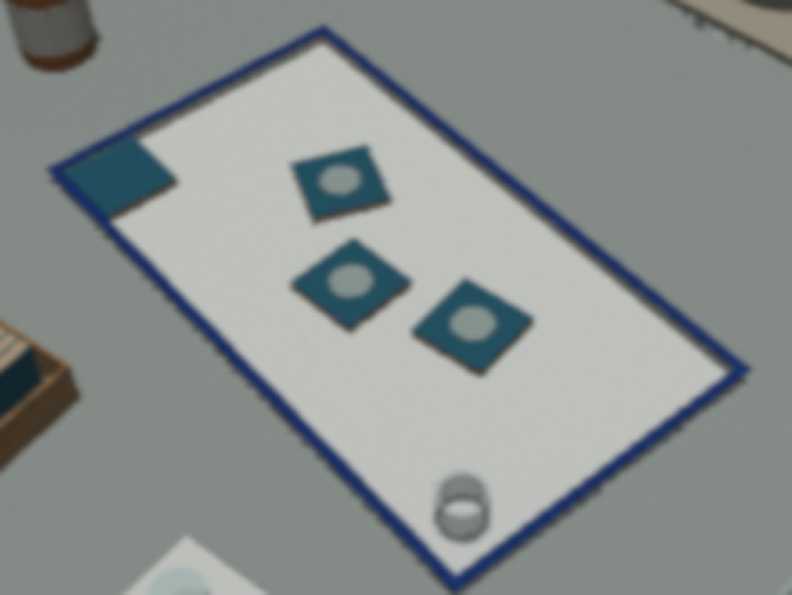

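>>> drive_tool(translation=[[0,0,0.05],[0.01,0.02,0.09],[0.035,0.05,0.11],[0.06,0.09,0.12],[0.085,0.13,0.12],[0.11,0.17,0.12],[0.135,0.21,0.12],[0.16,0.25,0.12],[0.185,0.29,0.12],[0.21,0.33,0.12]], twist=[[0,0,0],[0,0,-2],[0,0,-4],[0,0,-6],[0,0,-8],[0,0,-10],[0,0,-12],[0,0,-14],[0,0,-16],[0,0,-18]], claw=0.0854)

```text
time: 1.1
ee_pos: [0.3813, -0.2953, 0.3512]
tcp_rot: [[0.999, -0.05, -0.0], [-0.05, -0.999, 0.0], [-0.0, -0.0, -1.0]]
contact_force: [1.0, -0.5, -0.1]
gripper_width: 0.997
```

>>> drive_tool(translation=[[0.025,0.04,0],[0.05,0.08,0],[0.075,0.12,0],[0.1,0.16,-0.01],[0.125,0.19,-0.03],[0.15,0.22,-0.06],[0.175,0.25,-0.09],[0.2,0.27,-0.1],[0.2,0.27,-0.1],[0.2,0.27,-0.1]], twist=[[0,0,-1],[0,0,-2],[0,0,-3],[0,0,-4.5],[0,0,-4.5],[0,0,-4.5],[0,0,-4.5],[0,0,-4.5],[0,0,-4.5],[0,0,-4.5]])

```text
time: 2.1
ee_pos: [0.5804, -0.0268, 0.2504]
tcp_rot: [[0.992, -0.125, -0.002], [-0.125, -0.992, -0.0], [-0.002, 0.001, -1.0]]
contact_force: [0.6, -0.8, -0.2]
gripper_width: 0.996
```

```bash
python3 - <<'E'
from h import *
s=arm.state();print(s["time"],s["ee_pos"],s["tcp_rot"].round(3))
im=arm.get_image("wrist");cv2.imwrite("pics/w1.png",im)
c=cam("wrist",s)
cv2.imwrite("pics/r1.png",rect(im,c,.013,.36,.74,-.33,.28,.00078))
np.savez("w1.npz",K=c[0],R=c[1],e=c[2])
E
```

```text
2.1 [ 0.58038756 -0.02683848  0.25038535] [[ 0.992 -0.125 -0.002]
 [-0.125 -0.992 -0.   ]
 [-0.002  0.001 -1.   ]]
```

View pics/w1.png

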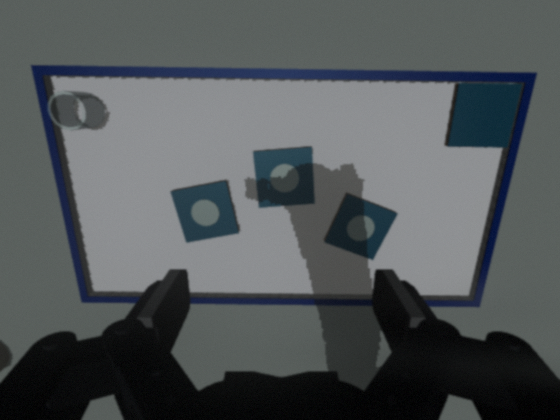

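View pics/r1.png

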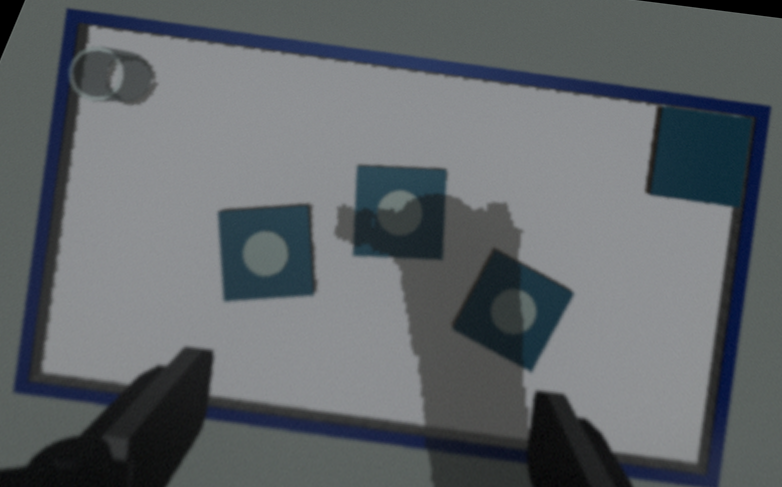

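```bash
cat >> h.py <<'E'
def tiles(im,c,r=.0005,x0=.36,x1=.74,y0=-.33,y1=.28,out=None):
    R=rect(im,c,.013,x0,x1,y0,y1,r)
    hsv=cv2.cvtColor(R,cv2.COLOR_BGR2HSV)
    B=R.astype(float); 
    m=((hsv[...,0]>85)&(hsv[...,0]<109)&(hsv[...,1]>110)&(hsv[...,2]>25)).astype(np.uint8)*255
    m=cv2.morphologyEx(m,cv2.MORPH_OPEN,np.ones((7,7)))
    if out: cv2.imwrite(out,cv2.resize(m,None,fx=.6,fy=.6))
    res=[]
    for k in cv2.findContours(m,cv2.RETR_EXTERNAL,cv2.CHAIN_APPROX_NONE)[0]:
        A=cv2.contourArea(k)*r*r
        if A<.002: continue
        w=np.stack([x1-k[:,0,1]*r-r/2,y1-k[:,0,0]*r-r/2],1).astype(np.float32)
        (cx,cy),(a,b),t=cv2.minAreaRect(w)
        t=(t+45)%90-45
        res.append((cx,cy,a,b,t,A))
    return res
E
python3 - <<'E'
from h import *
d=np.load("w1.npz");c=(d["K"],d["R"],d["e"])
im=cv2.imread("pics/w1.png")
for t in tiles(im,c,out="pics/m1.png"):print(np.round(t,4))
R=rect(im,c,.016,.36,.74,-.33,.28,.0005)
hsv=cv2.cvtColor(R,cv2.COLOR_BGR2HSV)
m=((hsv[...,0]>=110)&(hsv[...,0]<130)&(hsv[...,1]>130)).astype(np.uint8)*255
cv2.imwrite("pics/m2.png",cv2.resize(m,None,fx=.6,fy=.6))
ks=cv2.findContours(m,cv2.RETR_EXTERNAL,cv2.CHAIN_APPROX_NONE)[0]
k=max(ks,key=lambda k:cv2.boundingRect(k)[2])
w=np.stack([.74-k[:,0,1]*.0005,.28-k[:,0,0]*.0005],1).astype(np.float32)
print(cv2.minAreaRect(w));print(cv2.boxPoints(cv2.minAreaRect(w)))
E
```

```text
[0.5427 0.0722 0.0667 0.067  3.6913 0.0043]
[ 6.1800e-01 -2.6700e-01  7.0700e-02  7.0100e-02 -7.7652e+00  4.8000e-03]
((0.5472476482391357, -0.02594795823097229), (0.5490273237228394, 0.2983793318271637), 82.10948944091797)
[[ 0.3617851  -0.27738175]
 [ 0.65733945 -0.31834343]
 [ 0.7327102   0.22548583]
 [ 0.43715584  0.2664475 ]]
```

View pics/m1.png

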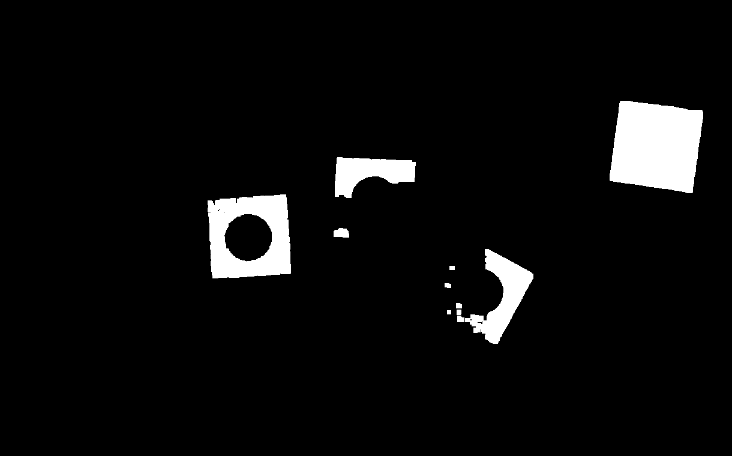

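View pics/m2.png

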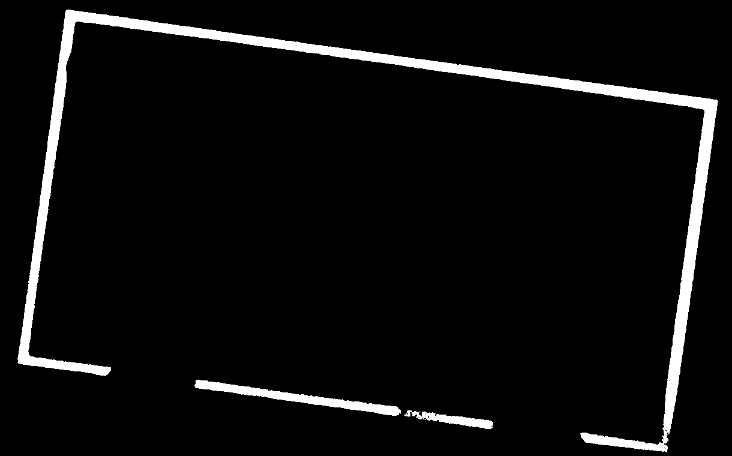

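```bash
python3 - <<'E'
from h import *
im=cv2.imread("pics/r1.png")
for p in [(240,220),(370,180),(370,245),(425,180),(430,245),(560,300),(480,310),(400,215),(265,250),(440,400),(700,150),(600,105)]:print(p,im[p[1],p[0]])
f=im.astype(float)
q=f[...,2]/(f[...,0]+1)
m=((q<.55)&(f[...,0]-f[...,1]<25)).astype(np.uint8)*255
cv2.imwrite("pics/m3.png",m)
E
```

```text
(240, 220) [76 64 41]
(370, 180) [84 71 44]
(370, 245) [56 48 32]
(425, 180) [82 70 42]
(430, 245) [40 34 23]
(560, 300) [65 53 29]
(480, 310) [38 34 22]
(400, 215) [63 63 58]
(265, 250) [110 112 100]
(440, 400) [79 79 80]
(700, 150) [57 44 15]
(600, 105) [144 141 139]
```

View pics/m3.png

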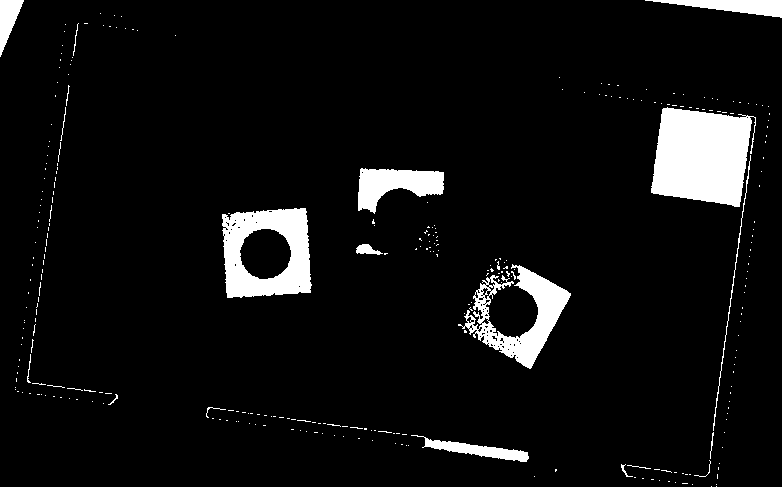

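```bash
sed -i 's/^    m=((hsv.*/    m=((B[...,2]<.70*B[...,0])\&(B[...,0]<1.45*B[...,1])\&(B[...,0]<130)).astype(np.uint8)*255/' h.py
cat >> h.py <<'E'
TC=np.array([.5472,-.0259]);TY=np.radians(-7.89)
TR=np.array([[np.cos(TY),-np.sin(TY)],[np.sin(TY),np.cos(TY)]])
def w2t(p):return (np.array(p[:2])-TC)@TR
def t2w(p):return TC+TR@np.array(p[:2])
E
python3 - <<'E'
from h import *
d=np.load("w1.npz");c=(d["K"],d["R"],d["e"])
im=cv2.imread("pics/w1.png")
for t in tiles(im,c,out="pics/m4.png"):print(np.round(t,4),w2t(t).round(4),"rel",t[4]+7.89)
E
```

```text
[ 4.97500e-01 -1.20400e-01  6.90000e-02  6.92000e-02 -2.87398e+01
  4.60000e-03] [-0.0362 -0.1005] rel -20.84983383178711
[0.5428 0.0723 0.0688 0.0692 3.8141 0.0047] [-0.0179  0.0966] rel 11.70407117843628
[ 0.5743 -0.0318  0.0684  0.0688 -2.5336  0.0045] [ 0.0276 -0.0021] rel 5.356445922851562
[ 6.1840e-01 -2.6720e-01  7.1900e-02  7.1900e-02 -7.7652e+00  5.0000e-03] [ 0.1037 -0.2292] rel 0.12484802246093718
```

View pics/m4.png

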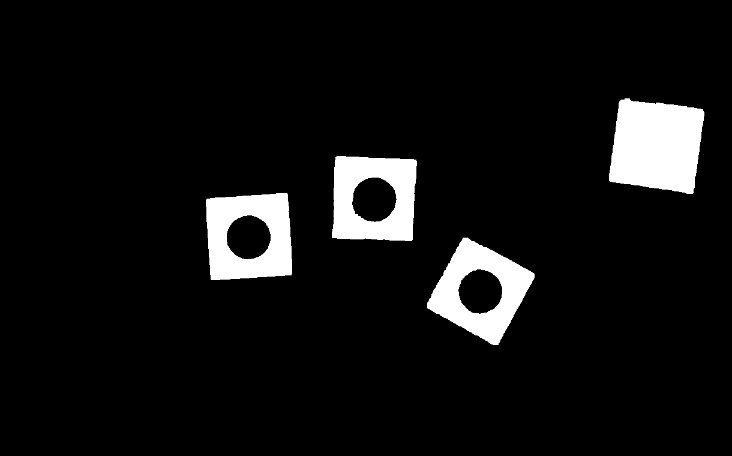

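```bash
cat >> h.py <<'E'
def go(*pts):
    s=arm.state();print("t",round(s["time"],2),"tray now",w2t(s["ee_pos"]).round(4),s["ee_pos"].round(4),"yaw",np.degrees(np.arctan2(s["tcp_rot"][1,0],s["tcp_rot"][0,0])).round(2),"F",s["contact_force"].round(1))
    for p in pts:
        w=np.append(t2w(p),p[2]);print(p,"d",(w-s["ee_pos"]).round(4))
print_axes=lambda:print("tray x",TR[:,0],"tray y",TR[:,1])
E
python3 - <<'E'
from h import *
print_axes();print(arm.state()["joint_pos"].round(2))
go((-.1,-.1005,.06),(-.1,-.1005,.0055),(.059,-.1005,.0055))
E
```

```text
tray x [ 0.99053344 -0.13727167] tray y [0.13727167 0.99053344]
[ 0.06  0.51 -0.1   1.69  0.06  0.95 -1.76]
t 2.15 tray now [0.033  0.0025] [ 0.5802 -0.0279  0.2511] yaw -7.3 F [ 0.4 -0.4  0. ]
(-0.1, -0.1005, 0.06) d [-0.1459 -0.0838 -0.1911]
(-0.1, -0.1005, 0.0055) d [-0.1459 -0.0838 -0.2456]
(0.059, -0.1005, 0.0055) d [ 0.0116 -0.1056 -0.2456]
```

>>> drive_tool(translation=[[-0.03,-0.017,-0.03],[-0.06,-0.034,-0.06],[-0.09,-0.05,-0.1],[-0.12,-0.067,-0.14],[-0.14,-0.08,-0.18],[-0.146,-0.084,-0.215],[-0.146,-0.084,-0.23],[-0.146,-0.084,-0.24],[-0.146,-0.084,-0.245],[-0.146,-0.084,-0.2455]], twist=[[0,0,-0.3],[0,0,-0.6],[0,0,-0.6],[0,0,-0.6],[0,0,-0.6],[0,0,-0.6],[0,0,-0.6],[0,0,-0.6],[0,0,-0.6],[0,0,-0.6]], claw=0.03, newtons=20)

```text
time: 3.15
ee_pos: [0.4341, -0.1127, 0.0058]
tcp_rot: [[0.99, -0.139, -0.0], [-0.139, -0.99, -0.0], [-0.0, 0.001, -1.0]]
contact_force: [-0.9, -0.9, -0.4]
gripper_width: 0.35
```

```bash
python3 - <<'E'
from h import *
go((.058,-.1005,.0055))
cv2.imwrite("pics/w2.png",arm.get_image("wrist"))
cv2.imwrite("pics/s2.png",cv2.resize(arm.get_image("side")[120:280,160:400],None,fx=3.2,fy=3.2,interpolation=2))
E
```

```text
t 3.15 tray now [-0.1002 -0.1016] [ 0.4341 -0.1127  0.0058] yaw -8.0 F [-0.9 -0.9 -0.4]
(0.058, -0.1005, 0.0055) d [ 0.1568 -0.0207 -0.0003]
```

View pics/w2.png

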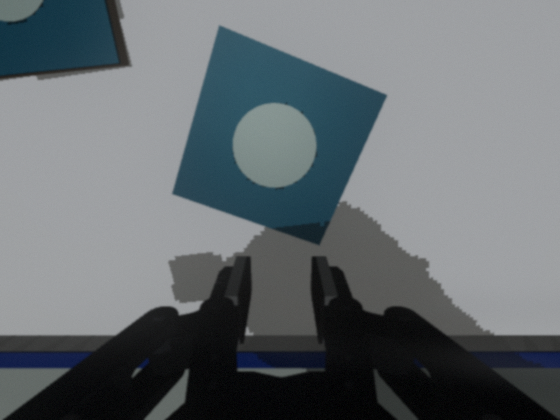

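View pics/s2.png

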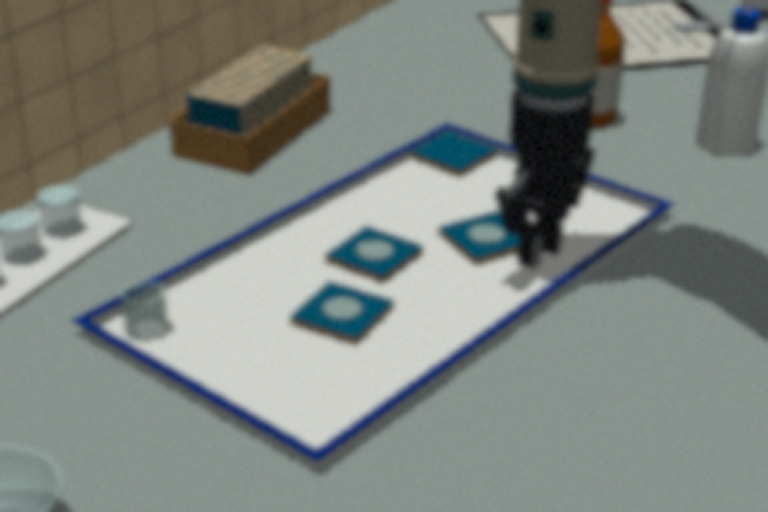

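>>> drive_tool(translation=[[0.006,-0.0008,0],[0.012,-0.0016,0],[0.018,-0.0025,0],[0.024,-0.0033,0],[0.03,-0.0042,0],[0.038,-0.0053,0],[0.046,-0.0064,0],[0.054,-0.0075,0],[0.062,-0.0086,0],[0.07,-0.0097,0]], twist=[[0,0,0],[0,0,0],[0,0,0],[0,0,0],[0,0,0],[0,0,0],[0,0,0],[0,0,0],[0,0,0],[0,0,0]])

```text
time: 4.25
ee_pos: [0.5054, -0.1208, 0.0058]
tcp_rot: [[0.991, -0.137, -0.0], [-0.137, -0.991, 0.0], [-0.0, -0.0, -1.0]]
contact_force: [-1.1, -0.4, 0.9]
gripper_width: 0.352
```

```bash
python3 - <<'E'
from h import *
go((.058,-.1005,.0055))
im=arm.get_image("wrist")
cv2.imwrite("pics/w3.png",im)
for t in tiles(im,cam("wrist")):print(np.round(t,4),w2t(t).round(4),"rel",t[4]+7.89)
E
```

```text
t 4.25 tray now [-0.0284 -0.0998] [ 0.5054 -0.1208  0.0058] yaw -7.87 F [-1.1 -0.4  0.9]
(0.058, -0.1005, 0.0055) d [ 0.0855 -0.0126 -0.0003]
[ 5.549e-01 -1.131e-01  7.000e-02  7.020e-02 -7.696e+00  4.800e-03] [ 0.0196 -0.0854] rel 0.19395507812499968
[ 0.576  -0.0324  0.0695  0.07   -2.6025  0.0029] [ 0.0294 -0.0025] rel 5.2874609375
```

View pics/w3.png

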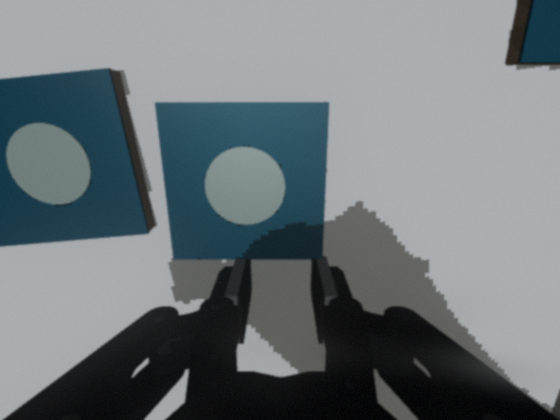

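>>> drive_tool(translation=[[0.008,-0.0011,0],[0.016,-0.0022,0],[0.024,-0.0033,0],[0.032,-0.0044,0],[0.04,-0.0055,0],[0.048,-0.0067,0],[0.056,-0.0078,0],[0.064,-0.0089,0],[0.071,-0.0098,0],[0.077,-0.0107,0]], twist=[[0,0,0],[0,0,0],[0,0,0],[0,0,0],[0,0,0],[0,0,0],[0,0,0],[0,0,0],[0,0,0],[0,0,0]])

```text
time: 5.3
ee_pos: [0.5824, -0.1316, 0.0058]
tcp_rot: [[0.991, -0.137, 0.0], [-0.137, -0.991, 0.0], [0.0, -0.0, -1.0]]
contact_force: [-0.9, 0.6, -0.2]
gripper_width: 0.354
```

>>> drive_tool(translation=[[0.003,-0.0004,0],[0.005,-0.0007,0],[0.007,-0.001,0],[0.008,-0.0011,0],[0.008,-0.0011,0]], twist=[[0,0,0],[0,0,0],[0,0,0],[0,0,0],[0,0,0]])

```text
time: 5.8
ee_pos: [0.59, -0.1327, 0.0058]
tcp_rot: [[0.991, -0.137, 0.0], [-0.137, -0.991, 0.0], [0.0, -0.0, -1.0]]
contact_force: [-0.7, 0.5, -0.5]
gripper_width: 0.351
```

```bash
python3 - <<'E'
from h import *
go((.058,-.1005,.0055))
im=arm.get_image("wrist")
cv2.imwrite("pics/w4.png",im)
for t in tiles(im,cam("wrist")):print(np.round(t,4),w2t(t).round(4),"rel",t[4]+7.89)
E
```

```text
t 5.8 tray now [ 0.0571 -0.0999] [ 0.59   -0.1327  0.0058] yaw -7.87 F [-0.7  0.5 -0.5]
(0.058, -0.1005, 0.0055) d [ 0.0009 -0.0007 -0.0003]
[ 5.7410e-01 -3.1900e-02  7.0600e-02  7.0000e-02 -2.5791e+00  2.5000e-03] [ 0.0275 -0.0022] rel 5.310852661132812
[ 6.199e-01 -2.510e-01  3.900e-02  7.000e-02 -7.696e+00  2.100e-03] [ 0.103 -0.213] rel 0.19395507812499968
[ 6.3780e-01 -1.2500e-01  6.9900e-02  7.0400e-02 -7.7652e+00  4.8000e-03] [ 0.1033 -0.0857] rel 0.12477935791015593
```

View pics/w4.png

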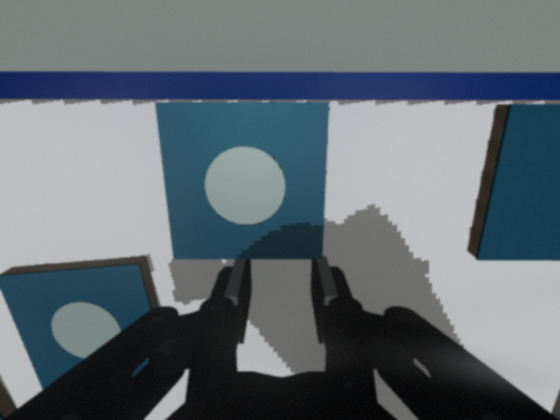

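>>> drive_tool(translation=[[0.0007,-0.0001,0],[0.0014,-0.0002,0],[0.002,-0.0003,0],[0.002,-0.0003,0]], twist=[[0,0,0],[0,0,0],[0,0,0],[0,0,0]])

```text
time: 6.25
ee_pos: [0.5911, -0.1329, 0.0058]
tcp_rot: [[0.991, -0.137, -0.001], [-0.137, -0.991, -0.0], [-0.001, 0.0, -1.0]]
contact_force: [-3.0, 0.9, 1.6]
gripper_width: 0.351
```

```bash
python3 - <<'E'
from h import *
go((.043,-.1,.0055),(.043,-.226,.0055),(.055,-.226,.0055))
E
```

```text
t 6.25 tray now [ 0.0582 -0.0999] [ 0.5911 -0.1329  0.0058] yaw -7.87 F [-3.   0.9  1.6]
(0.043, -0.1, 0.0055) d [-0.0151  0.002  -0.0003]
(0.043, -0.226, 0.0055) d [-0.0323 -0.1228 -0.0003]
(0.055, -0.226, 0.0055) d [-0.0205 -0.1244 -0.0003]
```

>>> drive_tool(translation=[[-0.008,0.001,0],[-0.016,0.002,0],[-0.02,-0.02,0],[-0.025,-0.06,0],[-0.03,-0.1,0],[-0.0325,-0.123,0],[-0.0325,-0.123,0],[-0.027,-0.1238,0],[-0.022,-0.1244,0],[-0.02,-0.1247,0]], twist=[[0,0,0],[0,0,0],[0,0,0],[0,0,0],[0,0,0],[0,0,0],[0,0,0],[0,0,0],[0,0,0],[0,0,0]])

```text
time: 7.25
ee_pos: [0.5732, -0.2555, 0.0061]
tcp_rot: [[0.991, -0.134, 0.001], [-0.134, -0.991, 0.001], [0.001, -0.001, -1.0]]
contact_force: [-1.5, 0.9, 0.7]
gripper_width: 0.352
```

>>> drive_tool(translation=[[0.001,-0.0001,0],[0.002,-0.0003,0],[0.003,-0.0004,0],[0.004,-0.0005,0],[0.0045,-0.0006,0],[0.0045,-0.0006,0]], twist=[[0,0,0],[0,0,0],[0,0,0],[0,0,0],[0,0,0],[0,0,0]])

```text
time: 7.85
ee_pos: [0.5736, -0.2569, 0.0054]
tcp_rot: [[0.991, -0.136, -0.005], [-0.136, -0.991, 0.001], [-0.006, -0.001, -1.0]]
contact_force: [-5.9, 4.2, 5.0]
gripper_width: 0.35
```

```bash
python3 - <<'E'
from h import *
go((.043,-.226,.0055),(.043,-.226,.05),(.104,-.026,.05),(.104,-.026,.0055))
im=arm.get_image("wrist")
cv2.imwrite("pics/w5.png",im)
for t in tiles(im,cam("wrist"),x0=.5,y0=-.38,y1=-.05):print(np.round(t,4),w2t(t).round(4),"rel",t[4]+7.89)
E
```

```text
t 7.85 tray now [ 0.0579 -0.2252] [ 0.5736 -0.2569  0.0054] yaw -7.84 F [-5.9  4.2  5. ]
(0.043, -0.226, 0.0055) d [-0.0148  0.0013  0.0001]
(0.043, -0.226, 0.05) d [-0.0148  0.0013  0.0446]
(0.104, -0.026, 0.05) d [0.073  0.191  0.0446]
(0.104, -0.026, 0.0055) d [7.30e-02 1.91e-01 1.00e-04]
[ 6.1870e-01 -2.6780e-01  7.0300e-02  7.0300e-02 -7.7651e+00  4.3000e-03] [ 0.104  -0.2298] rel 0.12485565185546843
```

View pics/w5.png

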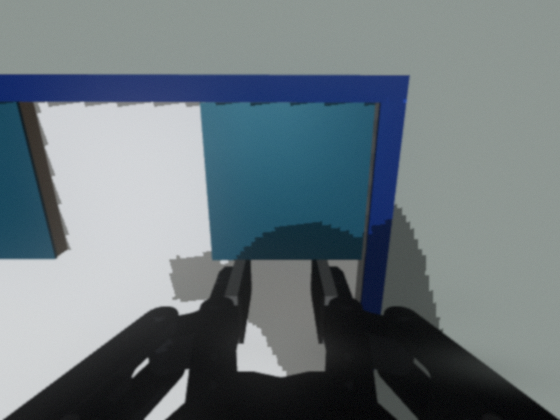

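>>> drive_tool(translation=[[-0.01,0.001,0],[-0.018,0.0018,0.002],[-0.018,0.002,0.045],[0.01,0.03,0.06],[0.03,0.075,0.06],[0.05,0.12,0.06],[0.065,0.16,0.06],[0.0695,0.1915,0.05],[0.0695,0.1915,0.02],[0.0695,0.1915,0.0005]], twist=[[0,0,0],[0,0,0],[0,0,0],[0,0,0],[0,0,0],[0,0,0],[0,0,0],[0,0,0],[0,0,0],[0,0,0]], claw=0)

```text
time: 8.9
ee_pos: [0.6457, -0.0653, 0.0055]
tcp_rot: [[0.991, -0.134, 0.001], [-0.134, -0.991, -0.0], [0.001, -0.0, -1.0]]
contact_force: [-0.2, -0.9, -1.1]
gripper_width: 0.001
```

```bash
python3 - <<'E'
from h import *
go((.104,-.12,.0055),(.104,-.143,.0055))
im=arm.get_image("wrist")
cv2.imwrite("pics/w6.png",im)
for t in tiles(im,cam("wrist"),x0=.5,y0=-.38,y1=-.05):print(np.round(t,4),w2t(t).round(4),"rel",t[4]+7.89)
E
```

```text
t 8.9 tray now [ 0.103  -0.0255] [ 0.6457 -0.0653  0.0055] yaw -7.71 F [-0.2 -0.9 -1.1]
(0.104, -0.12, 0.0055) d [-0.012  -0.0937 -0.    ]
(0.104, -0.143, 0.0055) d [-0.0151 -0.1165 -0.    ]
[ 6.3880e-01 -1.2510e-01  6.9300e-02  6.8400e-02 -7.9269e+00  4.1000e-03] [ 0.1043 -0.0857] rel -0.03691040039062532
```

View pics/w6.png

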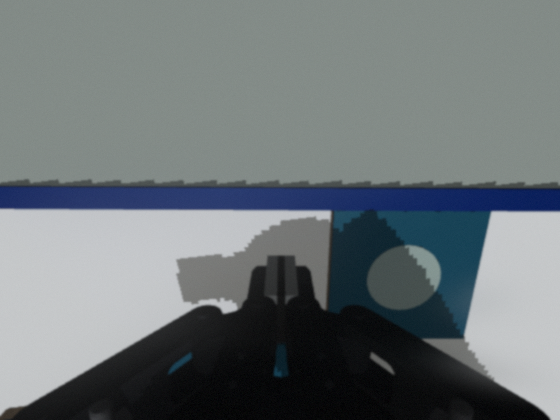

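>>> drive_tool(translation=[[-0.0008,-0.006,0],[-0.0017,-0.012,0],[-0.0026,-0.019,0],[-0.0037,-0.027,0],[-0.0049,-0.035,0],[-0.006,-0.043,0],[-0.0071,-0.051,0],[-0.0082,-0.059,0],[-0.0093,-0.067,0],[-0.0104,-0.075,0]], twist=[[0,0,0],[0,0,0],[0,0,0],[0,0,0],[0,0,0],[0,0,0],[0,0,0],[0,0,0],[0,0,0],[0,0,0]])

```text
time: 9.95
ee_pos: [0.6357, -0.1416, 0.0067]
tcp_rot: [[0.991, -0.136, 0.001], [-0.136, -0.991, 0.001], [0.001, -0.001, -1.0]]
contact_force: [0.3, 3.4, 4.3]
gripper_width: -0.0
```

```bash
python3 - <<'E'
from h import *
go((.104,-.143,.0055))
im=arm.get_image("wrist")
cv2.imwrite("pics/w7.png",im)
for t in tiles(im,cam("wrist"),x0=.5,y0=-.38,y1=-.05):print(np.round(t,4),w2t(t).round(4),"rel",t[4]+7.89)
E
```

```text
t 9.95 tray now [ 0.1036 -0.1025] [ 0.6357 -0.1416  0.0067] yaw -7.85 F [0.3 3.4 4.3]
(0.104, -0.143, 0.0055) d [-0.0052 -0.0402 -0.0012]
[ 6.1900e-01 -2.6130e-01  5.4900e-02  6.8600e-02 -7.9435e+00  3.1000e-03] [ 0.1034 -0.2233] rel -0.05347381591796907
[ 6.2960e-01 -1.8650e-01  7.0100e-02  6.9100e-02 -8.0544e+00  2.7000e-03] [ 0.1036 -0.1478] rel -0.16442047119140657
```

View pics/w7.png

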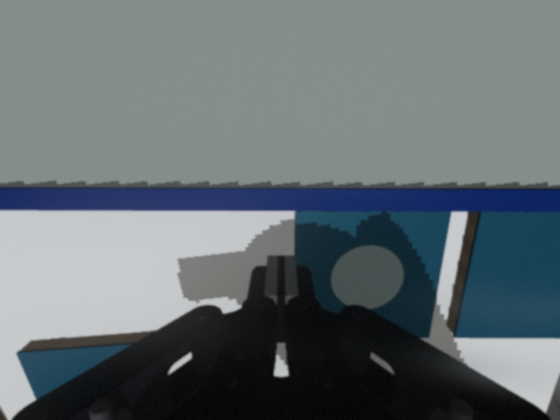

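>>> drive_tool(translation=[[-0.0005,-0.004,0],[-0.0011,-0.008,0],[-0.0014,-0.01,0],[-0.0015,-0.011,0],[-0.0017,-0.012,0],[-0.0018,-0.013,0],[-0.0018,-0.013,0]], twist=[[0,0,0],[0,0,0],[0,0,0],[0,0,0],[0,0,0],[0,0,0],[0,0,0]])

```text
time: 10.7
ee_pos: [0.6339, -0.1543, 0.0066]
tcp_rot: [[0.991, -0.137, 0.001], [-0.137, -0.991, 0.001], [0.001, -0.001, -1.0]]
contact_force: [0.5, 3.7, 5.8]
gripper_width: 0.0
```

```bash
python3 - <<'E'
from h import *
go((.104,-.143,.0055))
im=arm.get_image("wrist")
cv2.imwrite("pics/w8.png",cv2.resize(im[150:360,230:560],None,fx=2.4,fy=2.4,interpolation=2))
for t in tiles(im,cam("wrist"),x0=.5,y0=-.38,y1=-.05):print(np.round(t,4),w2t(t).round(4),"rel",t[4]+7.89)
E
```

```text
t 10.7 tray now [ 0.1035 -0.1153] [ 0.6339 -0.1543  0.0066] yaw -7.85 F [0.5 3.7 5.8]
(0.104, -0.143, 0.0055) d [-0.0033 -0.0275 -0.0011]
[ 6.2320e-01 -2.3070e-01  1.3810e-01  6.9200e-02 -8.0568e+00  6.7000e-03] [ 0.1034 -0.1924] rel -0.16683898925781282
```

View pics/w8.png

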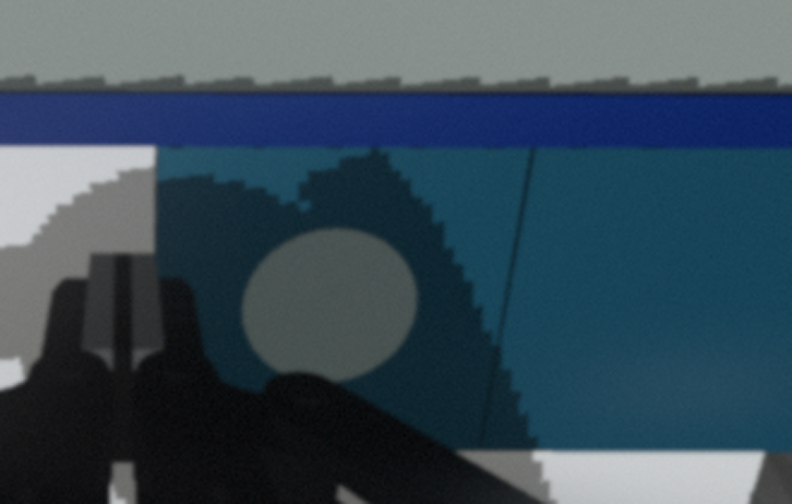

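>>> drive_tool(translation=[[-0.0001,-0.001,0],[-0.0003,-0.002,0],[-0.0004,-0.003,0],[-0.0004,-0.003,0]], twist=[[0,0,0],[0,0,0],[0,0,0],[0,0,0]])

```text
time: 11.15
ee_pos: [0.6336, -0.1566, 0.0066]
tcp_rot: [[0.991, -0.136, 0.001], [-0.136, -0.991, 0.001], [0.001, -0.002, -1.0]]
contact_force: [0.4, 5.1, 5.5]
gripper_width: -0.003
```

```bash
python3 - <<'E'
from h import *
go((.104,-.105,.0055),(.104,-.105,.05),(-.03,-.0022,.05),(-.03,-.0022,.0055))
im=arm.get_image("wrist")
cv2.imwrite("pics/w9.png",cv2.resize(im[150:360,230:560],None,fx=2.4,fy=2.4,interpolation=2))
for t in tiles(im,cam("wrist"),x0=.5,y0=-.38,y1=-.05):print(np.round(t,4),w2t(t).round(4),"rel",t[4]+7.89)
E
```

```text
t 11.15 tray now [ 0.1035 -0.1176] [ 0.6336 -0.1566  0.0066] yaw -7.83 F [0.4 5.1 5.5]
(0.104, -0.105, 0.0055) d [ 0.0022  0.0125 -0.0011]
(0.104, -0.105, 0.05) d [0.0022 0.0125 0.0434]
(-0.03, -0.0022, 0.05) d [-0.1164  0.1327  0.0434]
(-0.03, -0.0022, 0.0055) d [-0.1164  0.1327 -0.0011]
[ 6.2290e-01 -2.3280e-01  1.3770e-01  6.9300e-02 -8.0171e+00  6.7000e-03] [ 0.1034 -0.1946] rel -0.12708984375000032
```

View pics/w9.png

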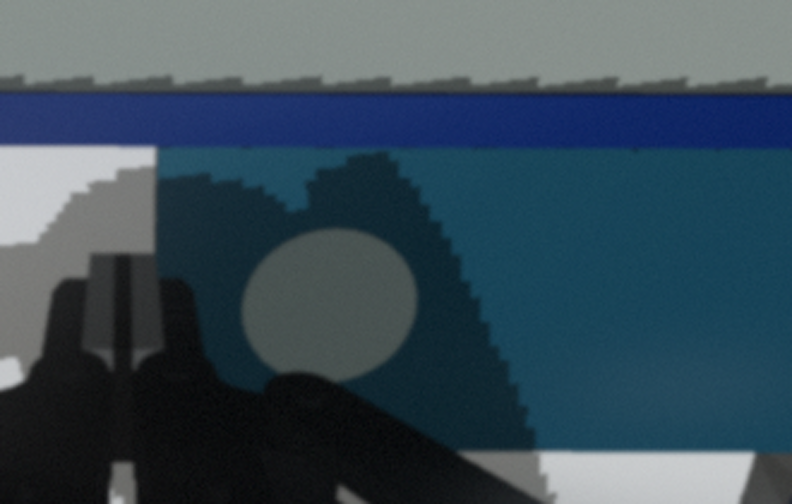

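>>> drive_tool(translation=[[0.0015,0.011,0],[0.002,0.013,0.035],[-0.02,0.035,0.05],[-0.05,0.065,0.05],[-0.085,0.1,0.05],[-0.11,0.128,0.05],[-0.117,0.133,0.045],[-0.117,0.133,0.02],[-0.117,0.133,0],[-0.117,0.133,0]], twist=[[0,0,0],[0,0,0],[0,0,0],[0,0,0],[0,0,0],[0,0,0],[0,0,0],[0,0,0],[0,0,0],[0,0,0]], claw=0.03)

```text
time: 12.2
ee_pos: [0.5152, -0.0266, 0.0041]
tcp_rot: [[0.99, -0.138, -0.004], [-0.138, -0.99, -0.002], [-0.003, 0.003, -1.0]]
contact_force: [-0.3, 0.1, 0.2]
gripper_width: 0.351
```

>>> drive_tool(translation=[[0.006,-0.0008,0],[0.012,-0.0016,0],[0.018,-0.0025,0],[0.024,-0.0033,0],[0.032,-0.0044,0],[0.04,-0.0055,0],[0.048,-0.0067,0],[0.056,-0.0078,0],[0.063,-0.0087,0],[0.07,-0.0097,0]], twist=[[0,0,0],[0,0,0],[0,0,0],[0,0,0],[0,0,0],[0,0,0],[0,0,0],[0,0,0],[0,0,0],[0,0,0]])

```text
time: 13.2
ee_pos: [0.5867, -0.0346, 0.0063]
tcp_rot: [[0.991, -0.137, -0.0], [-0.137, -0.991, -0.0], [-0.0, 0.0, -1.0]]
contact_force: [-2.0, -0.1, 0.4]
gripper_width: 0.35
```

```bash
python3 - <<'E'
from h import *
go((.058,-.002,.0055))
im=arm.get_image("wrist")
cv2.imwrite("pics/w10.png",im)
for t in tiles(im,cam("wrist")):print(np.round(t,4),w2t(t).round(4),"rel",t[4]+7.89)
E
```

```text
t 13.2 tray now [ 0.0403 -0.0032] [ 0.5867 -0.0346  0.0063] yaw -7.88 F [-2.  -0.1  0.4]
(0.058, -0.002, 0.0055) d [ 0.0177 -0.0013 -0.0008]
[ 6.3370e-01 -4.2300e-02  7.0000e-02  7.0400e-02 -7.8533e+00  4.8000e-03] [ 0.088  -0.0043] rel 0.03667510986328093
```

View pics/w10.png

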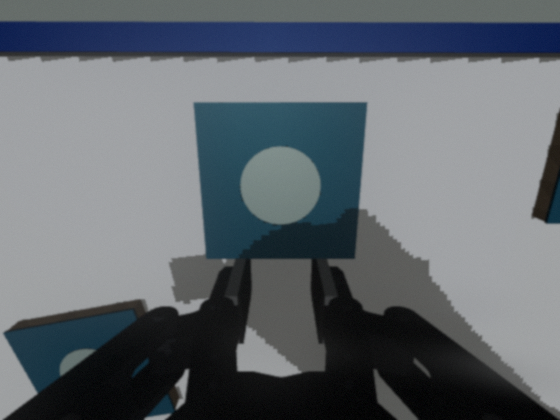

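>>> drive_tool(translation=[[0.006,-0.0008,0],[0.011,-0.0015,0],[0.014,-0.0019,0],[0.016,-0.0022,0],[0.0175,-0.0024,0],[0.019,-0.0026,0],[0.02,-0.0028,0],[0.02,-0.0028,0]], twist=[[0,0,0],[0,0,0],[0,0,0],[0,0,0],[0,0,0],[0,0,0],[0,0,0],[0,0,0]])

```text
time: 14.05
ee_pos: [0.6046, -0.037, 0.0062]
tcp_rot: [[0.991, -0.137, -0.003], [-0.137, -0.991, -0.0], [-0.003, 0.001, -1.0]]
contact_force: [-4.8, 0.4, 3.2]
gripper_width: 0.352
```

```bash
python3 - <<'E'
from h import *
go((.043,-.002,.0055),(.104,.05,.05))
E
```

```text
t 14.05 tray now [ 0.0584 -0.0031] [ 0.6046 -0.037   0.0062] yaw -7.86 F [-4.8  0.4  3.2]
(0.043, -0.002, 0.0055) d [-0.0151  0.0032 -0.0007]
(0.104, 0.05, 0.05) d [0.0525 0.0463 0.0438]
```

>>> drive_tool(translation=[[-0.01,0.001,0],[-0.018,0.0025,0.004],[-0.016,0.005,0.045],[0.01,0.025,0.055],[0.04,0.043,0.05],[0.0505,0.047,0.045],[0.0505,0.047,0.02],[0.0505,0.047,-0.0005],[0.0505,0.047,-0.0005]], twist=[[0,0,0],[0,0,0],[0,0,0],[0,0,0],[0,0,0],[0,0,0],[0,0,0],[0,0,0],[0,0,0]], claw=0)

```text
time: 14.95
ee_pos: [0.6564, 0.0098, 0.0046]
tcp_rot: [[0.991, -0.136, -0.0], [-0.136, -0.991, -0.0], [-0.0, 0.0, -1.0]]
contact_force: [-0.9, 0.6, 1.6]
gripper_width: -0.004
```

```bash
python3 - <<'E'
from h import *
go((.104,-.030,.0055),(.104,-.046,.0055))
im=arm.get_image("wrist")
cv2.imwrite("pics/w11.png",im)
for t in tiles(im,cam("wrist")):print(np.round(t,4),w2t(t).round(4),"rel",t[4]+7.89)
E
```

```text
t 14.95 tray now [0.1032 0.0504] [0.6564 0.0098 0.0046] yaw -7.84 F [-0.9  0.6  1.6]
(0.104, -0.03, 0.0055) d [-0.0103 -0.0797  0.0009]
(0.104, -0.046, 0.0055) d [-0.0125 -0.0956  0.0009]
[ 6.4900e-01 -4.4700e-02  7.0600e-02  6.9100e-02 -7.9435e+00  3.1000e-03] [ 0.1034 -0.0047] rel -0.05347381591796907
```

View pics/w11.png

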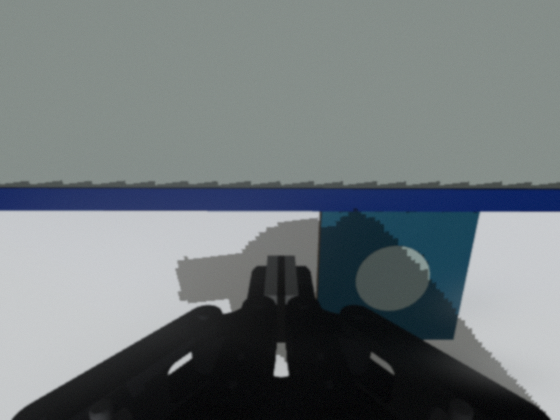

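>>> drive_tool(translation=[[-0.0007,-0.005,0.0015],[-0.0017,-0.012,0.0015],[-0.003,-0.021,0.0015],[-0.0043,-0.031,0.0015],[-0.0057,-0.041,0.0015],[-0.0071,-0.051,0.0015],[-0.0085,-0.061,0.0015],[-0.0099,-0.071,0.0015],[-0.0112,-0.08,0.0015],[-0.0123,-0.088,0.0015]], twist=[[0,0,0],[0,0,0],[0,0,0],[0,0,0],[0,0,0],[0,0,0],[0,0,0],[0,0,0],[0,0,0],[0,0,0]])

```text
time: 16.0
ee_pos: [0.6442, -0.0792, 0.0072]
tcp_rot: [[0.991, -0.137, -0.0], [-0.137, -0.991, -0.0], [-0.0, 0.0, -1.0]]
contact_force: [0.7, 1.3, 0.6]
gripper_width: 0.003
```

>>> drive_tool(translation=[[-0.0006,-0.004,0],[-0.0009,-0.006,0],[-0.0011,-0.008,0],[-0.0014,-0.01,0],[-0.0015,-0.011,0],[-0.0015,-0.011,0]], twist=[[0,0,0],[0,0,0],[0,0,0],[0,0,0],[0,0,0],[0,0,0]])

```text
time: 16.6
ee_pos: [0.6431, -0.0873, 0.0073]
tcp_rot: [[0.991, -0.136, 0.001], [-0.136, -0.991, 0.002], [0.0, -0.002, -1.0]]
contact_force: [0.5, 5.0, -0.5]
gripper_width: 0.001
```

```bash
python3 - <<'E'
from h import *
go((.104,-.046,.0055),(-.08,.0966,.05))
im=arm.get_image("wrist")
cv2.imwrite("pics/w12.png",im)
for t in tiles(im,cam("wrist")):print(np.round(t,4),w2t(t).round(4),"rel",t[4]+7.89)
E
```

```text
t 16.6 tray now [ 0.1034 -0.0476] [ 0.6431 -0.0873  0.0073] yaw -7.8 F [ 0.5  5.  -0.5]
(0.104, -0.046, 0.0055) d [ 0.0008  0.0015 -0.0018]
(-0.08, 0.0966, 0.05) d [-0.1619  0.168   0.0427]
[ 6.3250e-01 -1.6390e-01  1.3830e-01  6.9500e-02 -7.9575e+00  6.8000e-03] [ 0.1034 -0.125 ] rel -0.06752716064453157
```

View pics/w12.png

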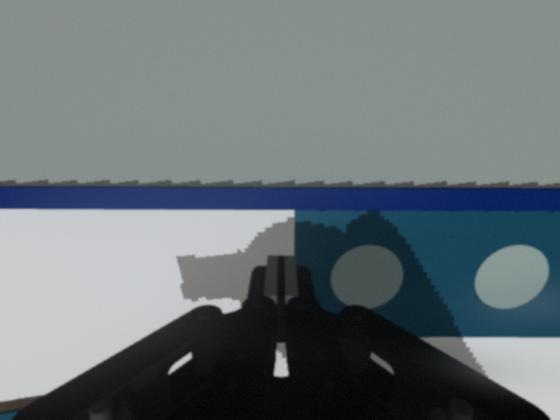

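>>> drive_tool(translation=[[0.0014,0.01,0],[0.002,0.018,0.035],[-0.02,0.045,0.05],[-0.05,0.075,0.05],[-0.085,0.105,0.05],[-0.12,0.135,0.05],[-0.15,0.16,0.05],[-0.162,0.168,0.04],[-0.162,0.168,0.015],[-0.162,0.168,-0.001]], twist=[[0,0,0],[0,0,0],[0,0,0],[0,0,0],[0,0,0],[0,0,0],[0,0,0],[0,0,0],[0,0,0],[0,0,0]], claw=0.03)

```text
time: 17.65
ee_pos: [0.4808, 0.0779, 0.0059]
tcp_rot: [[0.991, -0.136, 0.0], [-0.136, -0.991, -0.003], [0.001, 0.002, -1.0]]
contact_force: [0.4, -0.3, 0.7]
gripper_width: 0.354
```

>>> drive_tool(translation=[[0,0,0],[0.006,-0.0008,0],[0.012,-0.0016,0],[0.018,-0.0025,0],[0.026,-0.0036,0],[0.034,-0.0047,0],[0.042,-0.0058,0],[0.05,-0.0069,0],[0.058,-0.008,0],[0.066,-0.0091,0]], twist=[[0,0,0],[0,0,0],[0,0,0],[0,0,0],[0,0,0],[0,0,0],[0,0,0],[0,0,0],[0,0,0],[0,0,0]])

```text
time: 18.65
ee_pos: [0.5474, 0.0695, 0.0063]
tcp_rot: [[0.991, -0.137, -0.0], [-0.137, -0.991, -0.0], [-0.0, 0.0, -1.0]]
contact_force: [-1.7, 0.2, 0.9]
gripper_width: 0.351
```

```bash
python3 - <<'E'
from h import *
go((.058,.0966,.0055))
im=arm.get_image("wrist")
cv2.imwrite("pics/w13.png",im)
for t in tiles(im,cam("wrist")):print(np.round(t,4),w2t(t).round(4),"rel",t[4]+7.89)
E
```

```text
t 18.65 tray now [-0.0129  0.0945] [0.5474 0.0695 0.0063] yaw -7.88 F [-1.7  0.2  0.9]
(0.058, 0.0966, 0.0055) d [ 0.0705 -0.0076 -0.0008]
[ 5.9420e-01  5.8300e-02  7.0000e-02  7.0400e-02 -7.8533e+00  4.8000e-03] [0.035  0.0899] rel 0.03668273925781218
```

View pics/w13.png

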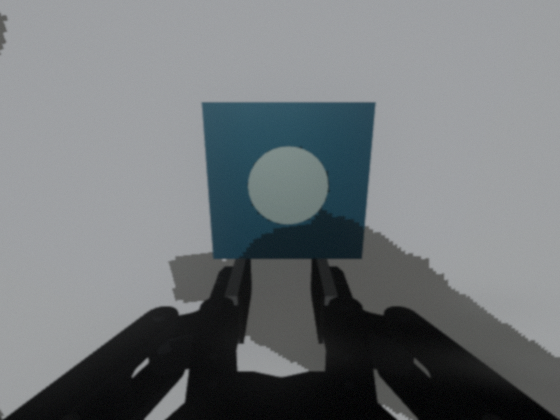

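>>> drive_tool(translation=[[0.008,-0.0011,0],[0.016,-0.0022,0],[0.024,-0.0033,0],[0.032,-0.0044,0],[0.04,-0.0055,0],[0.048,-0.0067,0],[0.056,-0.0078,0],[0.061,-0.0085,0],[0.065,-0.009,0],[0.068,-0.0094,0]], twist=[[0,0,0],[0,0,0],[0,0,0],[0,0,0],[0,0,0],[0,0,0],[0,0,0],[0,0,0],[0,0,0],[0,0,0]])

```text
time: 19.7
ee_pos: [0.615, 0.0602, 0.0063]
tcp_rot: [[0.991, -0.137, -0.0], [-0.137, -0.991, -0.0], [-0.0, 0.0, -1.0]]
contact_force: [-0.8, 0.3, 1.2]
gripper_width: 0.351
```

>>> drive_tool(translation=[[0.0015,-0.0002,0],[0.003,-0.0004,0],[0.0045,-0.0006,0],[0.0055,-0.0008,0],[0.0055,-0.0008,0]], twist=[[0,0,0],[0,0,0],[0,0,0],[0,0,0],[0,0,0]])

```text
time: 20.2
ee_pos: [0.6182, 0.0599, 0.0062]
tcp_rot: [[0.991, -0.136, -0.004], [-0.136, -0.991, -0.0], [-0.004, 0.001, -1.0]]
contact_force: [-4.9, 1.2, 3.2]
gripper_width: 0.349
```

```bash
python3 - <<'E'
from h import *
go((.043,.0966,.0055),(.104,.145,.05))
im=arm.get_image("wrist")
cv2.imwrite("pics/w14.png",im)
for t in tiles(im,cam("wrist")):print(np.round(t,4),w2t(t).round(4),"rel",t[4]+7.89)
E
```

```text
t 20.2 tray now [0.0586 0.0947] [0.6182 0.0599 0.0062] yaw -7.84 F [-4.9  1.2  3.2]
(0.043, 0.0966, 0.0055) d [-0.0151  0.004  -0.0007]
(0.104, 0.145, 0.05) d [0.0519 0.0436 0.0438]
[ 6.6320e-01  4.9000e-02  7.0000e-02  7.0300e-02 -7.9072e+00  4.8000e-03] [0.1047 0.0901] rel -0.01715026855468782
```

View pics/w14.png

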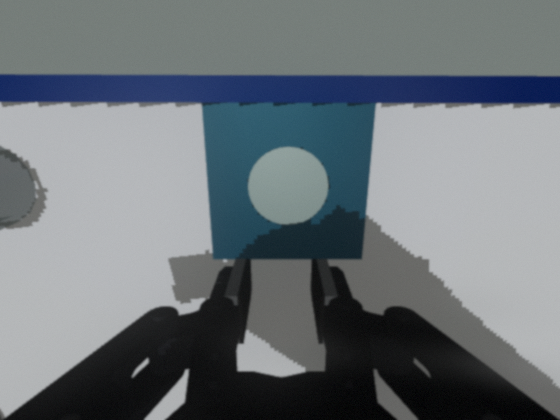

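>>> drive_tool(translation=[[-0.01,0.001,0],[-0.018,0.0025,0.004],[-0.016,0.005,0.045],[0.01,0.025,0.055],[0.04,0.04,0.05],[0.0495,0.042,0.045],[0.0495,0.042,0.02],[0.0495,0.042,0.001],[0.0495,0.042,0.001]], twist=[[0,0,0],[0,0,0],[0,0,0],[0,0,0],[0,0,0],[0,0,0],[0,0,0],[0,0,0],[0,0,0]], claw=0)

```text
time: 21.15
ee_pos: [0.668, 0.1005, 0.0047]
tcp_rot: [[0.991, -0.137, -0.004], [-0.137, -0.991, -0.001], [-0.003, 0.002, -1.0]]
contact_force: [-0.5, -0.0, 0.4]
gripper_width: 0.001
```

```bash
python3 - <<'E'
from h import *
go((.104,.022,.0065))
im=arm.get_image("wrist")
cv2.imwrite("pics/w15.png",im)
for t in tiles(im,cam("wrist")):print(np.round(t,4),w2t(t).round(4),"rel",t[4]+7.89)
E
```

```text
t 21.15 tray now [0.1023 0.1418] [0.668  0.1005 0.0047] yaw -7.85 F [-0.5 -0.   0.4]
(0.104, 0.022, 0.0065) d [-0.0148 -0.1189  0.0018]
[ 6.6230e-01  4.9100e-02  7.1100e-02  6.9300e-02 -8.1301e+00  3.1000e-03] [0.1037 0.0901] rel -0.24005065917968782
```

View pics/w15.png

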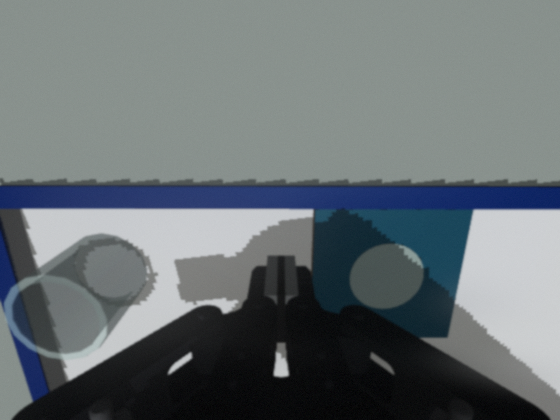

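>>> drive_tool(translation=[[-0.0007,-0.005,0.001],[-0.0018,-0.013,0.001],[-0.0035,-0.025,0.001],[-0.0052,-0.037,0.001],[-0.0069,-0.049,0.001],[-0.0086,-0.061,0.001],[-0.0103,-0.073,0.001],[-0.012,-0.085,0.001],[-0.0137,-0.097,0.001],[-0.015,-0.107,0.001]], twist=[[0,0,0],[0,0,0],[0,0,0],[0,0,0],[0,0,0],[0,0,0],[0,0,0],[0,0,0],[0,0,0],[0,0,0]])

```text
time: 22.2
ee_pos: [0.6547, -0.007, 0.0083]
tcp_rot: [[0.99, -0.138, -0.0], [-0.138, -0.99, -0.0], [-0.0, 0.0, -1.0]]
contact_force: [-0.1, 0.8, 0.7]
gripper_width: 0.004
```

>>> drive_tool(translation=[[-0.0007,-0.005,0],[-0.0011,-0.008,0],[-0.0014,-0.01,0],[-0.0017,-0.012,0],[-0.0018,-0.013,0],[-0.002,-0.014,0],[-0.002,-0.014,0]], twist=[[0,0,0],[0,0,0],[0,0,0],[0,0,0],[0,0,0],[0,0,0],[0,0,0]])

```text
time: 22.9
ee_pos: [0.6531, -0.018, 0.0084]
tcp_rot: [[0.991, -0.136, 0.001], [-0.136, -0.991, 0.002], [0.0, -0.002, -1.0]]
contact_force: [0.2, 3.5, -1.1]
gripper_width: 0.003
```

```bash
python3 - <<'E'
from h import *
go((.104,.022,.0065))
im=arm.get_image("wrist")
cv2.imwrite("pics/w16.png",im)
for t in tiles(im,cam("wrist")):print(np.round(t,4),w2t(t).round(4),"rel",t[4]+7.89)
E
```

```text
t 22.9 tray now [0.1038 0.0224] [ 0.6531 -0.018   0.0084] yaw -7.82 F [ 0.2  3.5 -1.1]
(0.104, 0.022, 0.0065) d [ 0.0002 -0.0004 -0.0019]
[ 6.4230e-01 -9.5000e-02  1.3920e-01  6.9000e-02 -8.0133e+00  6.9000e-03] [ 0.1037 -0.0554] rel -0.12325988769531282
```

View pics/w16.png

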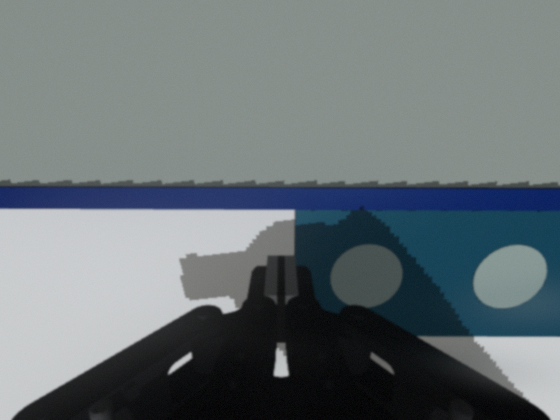

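>>> drive_tool(translation=[[0.0014,0.01,0],[0.0017,0.012,0.03],[-0.005,0,0.07],[-0.01,-0.025,0.1],[-0.02,-0.055,0.13],[-0.02,-0.085,0.15],[-0.02,-0.1,0.15],[-0.02,-0.1,0.15]], twist=[[0,0,0],[0,0,0],[0,0,0],[0,0,0],[0,0,0],[0,0,0],[0,0,0],[0,0,0]], claw=0.03)

```text
time: 23.75
ee_pos: [0.6323, -0.1237, 0.1579]
tcp_rot: [[0.99, -0.142, -0.001], [-0.142, -0.99, -0.003], [-0.0, 0.003, -1.0]]
contact_force: [-0.7, 0.3, -0.2]
gripper_width: 0.351
```

```bash
python3 - <<'E'
from h import *
s=arm.state();c=cam("wrist",s)
im=arm.get_image("wrist");cv2.imwrite("pics/w17.png",im)
for t in tiles(im,c):print(np.round(t,4),w2t(t).round(4),"rel",t[4]+7.89)
R=rect(im,c,.013,.54,.76,-.32,.05,.0005)
M=cv2.getRotationMatrix2D((370,220),-8.0,1);R=cv2.warpAffine(R,M,(740,440))
cv2.imwrite("pics/r17.png",R)
go()
E
```

```text
[ 0.633  -0.1655  0.2811  0.0696 -8.1133  0.0191] [ 0.1041 -0.1265] rel -0.22329650878906282
t 23.8 tray now [ 0.097  -0.0822] [ 0.632  -0.1206  0.1573] yaw -8.0 F [0.5 0.6 0.4]
```

View pics/w17.png

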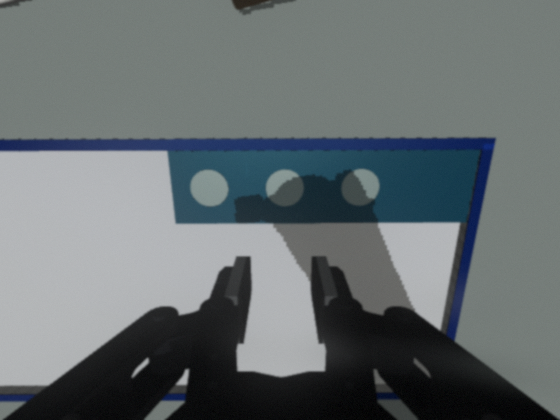

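View pics/r17.png

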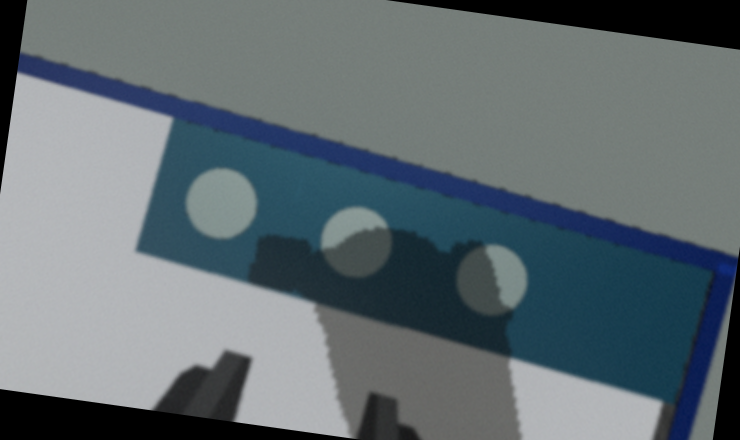

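```bash
python3 - <<'E'
from h import *
go((.04,-.02,.05),(.04,-.02,.006),(.0605,-.02,.006))
for y in(-.09,-.16,-.224): print(t2w((.045,y))-t2w((.0605,-.02)),t2w((.0605,y))-t2w((.0605,-.02)))
E
```

```text
t 23.8 tray now [ 0.097  -0.0822] [ 0.632  -0.1206  0.1573] yaw -8.0 F [0.5 0.6 0.4]
(0.04, -0.02, 0.05) d [-0.0479  0.0694 -0.1073]
(0.04, -0.02, 0.006) d [-0.0479  0.0694 -0.1513]
(0.0605, -0.02, 0.006) d [-0.0276  0.0666 -0.1513]
[-0.02496228 -0.06720963] [-0.00960902 -0.06933734]
[-0.0345713  -0.13654697] [-0.01921803 -0.13867468]
[-0.04335669 -0.19994111] [-0.02800342 -0.20206882]
```

>>> drive_tool(translation=[[-0.02,0.03,-0.03],[-0.04,0.06,-0.07],[-0.048,0.07,-0.11],[-0.048,0.07,-0.14],[-0.048,0.07,-0.151],[-0.048,0.07,-0.151],[-0.042,0.069,-0.151],[-0.036,0.068,-0.151],[-0.032,0.0675,-0.151],[-0.03,0.067,-0.151]], twist=[[0,0,0],[0,0,0],[0,0,0],[0,0,0],[0,0,0],[0,0,0],[0,0,0],[0,0,0],[0,0,0],[0,0,0]])

```text
time: 24.8
ee_pos: [0.6025, -0.0527, 0.0081]
tcp_rot: [[0.99, -0.138, -0.001], [-0.138, -0.99, -0.0], [-0.001, 0.0, -1.0]]
contact_force: [-6.1, 1.2, 3.4]
gripper_width: 0.35
```

```bash
python3 - <<'E'
from h import *
go((.0605,-.02,.006))
E
```

```text
t 24.8 tray now [ 0.0585 -0.019 ] [ 0.6025 -0.0527  0.0081] yaw -7.93 F [-6.1  1.2  3.4]
(0.0605, -0.02, 0.006) d [ 0.0019 -0.0013 -0.0021]
```

>>> drive_tool(translation=[[-0.008,0.001,0],[-0.016,-0.01,-0.001],[-0.022,-0.045,-0.001],[-0.025,-0.067,-0.001],[-0.025,-0.067,-0.001],[-0.019,-0.068,-0.001],[-0.014,-0.0685,-0.001],[-0.011,-0.069,-0.001],[-0.0095,-0.0693,-0.001],[-0.0095,-0.0693,-0.001]], twist=[[0,0,0],[0,0,0],[0,0,0],[0,0,0],[0,0,0],[0,0,0],[0,0,0],[0,0,0],[0,0,0],[0,0,0]])

```text
time: 25.8
ee_pos: [0.5928, -0.1205, 0.0061]
tcp_rot: [[0.991, -0.136, -0.001], [-0.136, -0.991, 0.001], [-0.001, -0.001, -1.0]]
contact_force: [-2.0, 2.7, 1.6]
gripper_width: 0.346
```

>>> drive_tool(translation=[[-0.008,0.001,0],[-0.016,-0.01,0],[-0.022,-0.045,0],[-0.025,-0.067,0],[-0.025,-0.067,0],[-0.019,-0.068,0],[-0.014,-0.0685,0],[-0.011,-0.069,0],[-0.0095,-0.0693,0],[-0.0095,-0.0693,0]], twist=[[0,0,0],[0,0,0],[0,0,0],[0,0,0],[0,0,0],[0,0,0],[0,0,0],[0,0,0],[0,0,0],[0,0,0]])

```text
time: 26.8
ee_pos: [0.5832, -0.1898, 0.0061]
tcp_rot: [[0.991, -0.136, -0.002], [-0.136, -0.991, 0.001], [-0.002, -0.001, -1.0]]
contact_force: [-3.6, 2.7, 2.4]
gripper_width: 0.349
```

>>> drive_tool(translation=[[-0.008,0.001,0],[-0.016,-0.01,0],[-0.022,-0.045,0],[-0.025,-0.062,0],[-0.025,-0.062,0],[-0.019,-0.063,0],[-0.014,-0.0635,0],[-0.011,-0.064,0],[-0.0085,-0.0643,0],[-0.0085,-0.0643,0]], twist=[[0,0,0],[0,0,0],[0,0,0],[0,0,0],[0,0,0],[0,0,0],[0,0,0],[0,0,0],[0,0,0],[0,0,0]])

```text
time: 27.8
ee_pos: [0.5742, -0.2539, 0.006]
tcp_rot: [[0.991, -0.136, -0.003], [-0.136, -0.991, 0.001], [-0.004, -0.001, -1.0]]
contact_force: [-4.4, 2.4, 3.3]
gripper_width: 0.354
```

```bash
python3 - <<'E'
from h import *
go()
E
```

```text
t 27.8 tray now [ 0.058  -0.2222] [ 0.5742 -0.2539  0.006 ] yaw -7.8 F [-4.4  2.4  3.3]
```

>>> drive_tool(translation=[[-0.008,0.001,0],[-0.02,0.003,0],[-0.022,0.003,0.04],[-0.022,0.01,0.08],[-0.01,0.04,0.12],[0.01,0.07,0.15],[0.02,0.1,0.17],[0.02,0.12,0.18],[0.02,0.12,0.18],[0.02,0.12,0.18]], twist=[[0,0,0],[0,0,0],[0,0,0],[0,0,0],[0,0,0],[0,0,0],[0,0,0],[0,0,0],[0,0,0],[0,0,0]])

```text
time: 28.8
ee_pos: [0.5942, -0.1366, 0.1854]
tcp_rot: [[0.991, -0.137, -0.002], [-0.137, -0.991, -0.002], [-0.002, 0.002, -1.0]]
contact_force: [0.3, -1.0, 0.6]
gripper_width: 0.348
```

```bash
python3 - <<'E'
from h import *
s=arm.state();c=cam("wrist",s)
im=arm.get_image("wrist");cv2.imwrite("pics/w18.png",cv2.resize(im[90:290,130:530],None,fx=2,fy=2,interpolation=2))
for t in tiles(im,c):print(np.round(t,4),w2t(t).round(4),"rel",t[4]+7.89)
cv2.imwrite("pics/s18.png",arm.get_image("scene"))
go()
E
```

```text
[ 0.6335 -0.1652  0.2806  0.0699 -8.1135  0.0192] [ 0.1046 -0.1261] rel -0.22352539062500032
t 28.9 tray now [ 0.0616 -0.1046] [ 0.5939 -0.1379  0.1847] yaw -8.02 F [-0.1 -0.6 -0.8]
```

View pics/w18.png

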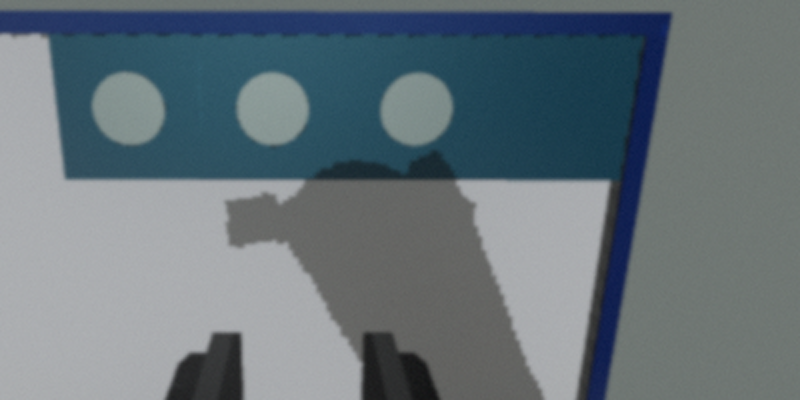

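View pics/s18.png

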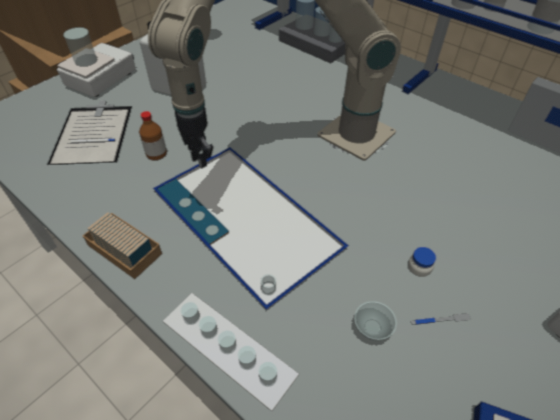

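The row (wrist crop, columns 50–640, rows 35–180) is straight, closed and against the far side. The cylinder is still at scene pixel (269,285), and nothing else on the bench has moved. The arm is clear.

```bash
python3 - <<'E'
from rig import arm
print(arm.job_done())
E
```

```text
the job is handed in; nothing more can be done
None
```

The three marked tiles now lie in one row with the reference tile, tight against the tray's far side. I handed the job in at about 29 s with the arm clear.

- **How:** I pushed each tile flat to the far side with the two fingertips. I then slid it sideways against its neighbour with the fingers closed.
- **Reference tile:** It is still in its corner. I pushed it about 1.5 mm to the far side. The sideways pushes probably also moved it the last 1.5 mm or so to the end side.
- **Last check of the row:** The final wrist picture shows one unbroken block of 280.6 x 69.9 mm, against 280 x 70 expected. A last push on each tile stopped at the far side with about 3 to 6 N. No gaps were visible.
- **Rest of the bench:** The cylinder and the other objects look unmoved in the last scene picture.
- **Disagreement:** My first estimate of the tray's angle was about 0.1 to 0.2° off from what the far side and the finished row showed. The tiles were squared against the far side itself, so this did not affect the result.
- **Upward force:** I saw up to about 6 N upward on the fingers during the first sideways push. I raised the tool about 1.5 mm for the later ones.

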